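# Load the battery bonding press in order

### The arm

A 7-joint arm with a two-finger parallel gripper is mounted at the origin on a cart in front of the work surface, level with it; the furniture and walls round the work are solid. World frame = base frame: x ahead of the robot, y to its left, z up, the work surface at z = 0. Lengths are in m, angles in rad, forces in N, time in s.
With the tool pointing down it reaches from about 0.4 to 0.85 m from the base axis. Payload 10.4 kg.
Tool frame: the origin (TCP) lies between the finger pads; the fingertips stand 14 mm ahead of it and the grasp point (between the pads) lies 5 mm behind it (r.finger_overhang is the z of the fingertips in the tool frame, in m); z points along the fingers, y is the line along which they close (so a half turn about z gives the same grasp; the last joint's range is limited). The gripper opens to 87 mm and grips with 3 to 60 N. Pads are 19 mm wide; open, the fingers measure 117 mm over their backs; the gripper's body (75 mm by 190 mm) begins 51 mm behind the grasp point.
Start: joints at [1.089, 0.332, -0.065, 1.46, 0.022, 1.35, -0.088], TCP at [0.277, -0.56, 0.237] pointing down, gripper open.
Joint ranges: [-2.6, 2.6], [-0.5, 2.12], [-1.47, 1.34], [0.16, 2.42], [-1.27, 4.41], [0.06, 2.06], [-2.6, 2.6]. Speed limits (rad/s): [2.22, 2.22, 2.79, 2.79, 3.14, 3.14, 3.14].

### API

Orientations are given as a unit quaternion [x, y, z, w].
In Python, from bench import r, optics gives the robot as it stands.
- The arm moves only by the shell command python3 -m pendant 'ROWS' [FORCE]. ROWS is JSON, a list of rows, each a list of 7 numbers: the closure, from -1 (fully open) to 1 (shut), then the shift along the tool's x, y, z scaled (see below), then the turn, a rotation vector about the tool's x, y, z scaled (see below). In form: [[grip, x, y, z, rx, ry, rz], ...]. A call has 1 to 8 rows; each row is the pose to reach, as a shift and turn from the pose commanded when the call began, along the tool's axes at that moment; what a row does not reach only later rows make up. The controller multiplies each number of a shift by 0.3 m and each number of a turn by 120 degrees. A row lasts 1/8 s, in which the tool goes at most 62.5 mm and 10.7 degrees, less where a joint would pass 70% of its speed; a pose out of reach is approached as far as the arm can. A call with a number of a shift or a turn outside -1 to 1 is refused whole. A call with a gripper value outside its range is refused whole. The fingers move at their own pace and stop on an object; FORCE is the grip in N (left out, the last holds). Time passes only in rows, so rows that repeat a pose let the fingers close. It gives the time, the measured TCP pose, the force, the opening and the grip force at its end, in the units of the state.
- r.read_state(): the state, without advancing time (a new reading comes with each control period).
- optics.camera(name): name is "scene" or "top" or "wrist"; returns a dict with "pixels" (400x640x3 uint8, red, green, blue), "vfov" (degrees; the focal length in pixels is half the picture's height over the tangent of half this angle, whatever the lens; pixels are square), "cx", "cy" (the principal point, pixels), "rvec" (rotation vector, rad) and "tvec" (3), from world to camera coordinates, as OpenCV has them. Camera axes: x right, y down, z forward; pixel columns grow to the right and rows downward; lengths in m; the calibration is good to about 2 mm. A picture is of the moment at which its call begins. There is no depth.
- r.close_job(): hands the job in; it is judged then, once.
The state is a dict: "time": time; "joint_positions": joint angles; "joint_vel": joint speeds; "joint_torque": joint torques, N m; "ee_pos": TCP position; "eef_rot": TCP orientation; "ft_force": force on the tool from outside, world axes, zero at the start; "torque": the same for the moment, N m; "width": finger opening in m; "grip_force": force on a finger pad.
Only numpy, scipy, OpenCV 4.12 (cv2) and the standard library are available. Lean on these libraries where they do the work, as an engineer would, in place of code of your own. Each camera call takes 0.05 s, during which the arm holds its last target. There are 200 camera calls.

### The job

Load the bonding press so that the two packs can be glued into one brick: lay the thick pack with the green dot between the dowels, then the amber separator board over both guide rods, then the thin pack lengthwise in the middle of the board, then the aluminium pressure plate over both guide rods, and last stand the brass weight inside the plate's collar. Everything should lie flat and in line with the press, one layer at a time and in that order; leave the thick pack with the red dot where it is, for it failed inspection.

Things in the scene. Friction and masses are not known exactly. Their poses are not given: they have to be found in the camera images.
- press: Fixed press: aluminium base 152 (x) x 84 mm (y), its top 16 mm above the bench. Origin: centre of underside, z up; ends alike. 8 mm steel guide rods at x = +-62 mm, full width to 90 mm above the bench, pointed tips at 104. Eight 9 mm high dowels round a dark pad hold the thick pack (along x, underside at 16 mm) with 4 mm play all round; the middle of its long sides is free for fingers.
- thick_pack: Passed thick battery pack, black with grey label and a green dot, 18 mm across, in the middle of its top; 88 (x) x 37 (y) x 30 mm, 0.29 kg, label up. Origin: centre of underside, z up; ends alike. Grasp across 37 mm. Lies at the bottom of the stack, underside 16 mm above the bench.
- separator: Separator board, amber with two pale strips on top; 144 (x) x 54 (y) x 8 mm, 0.08 kg, strips up. Origin: centre of underside, z up; ends alike. An open notch in the middle of each end, 14 mm wide, inner end 55 mm from the centre, takes a guide rod. Grasp across 54 mm at the middle. Underside in the stack 46 mm above the bench.
- thin_pack: Thin battery pack, black with grey label; 84 (x) x 29 (y) x 19 mm, 0.13 kg, label up. Origin: centre of underside, z up; ends alike. Grasp across 29 mm. Underside in the stack 54 mm above the bench.
- pressure_plate: Pressure plate, bare aluminium; 144 (x) x 60 (y) x 10 mm, 0.25 kg. Origin: centre of underside, z up; ends alike. Notched at both ends like the separator board. On top in the middle a dark collar ring 4 mm high, 58 mm outside, 50 mm inside. Grasp across 60 mm at the middle. In the stack underside 73, top 83 mm above the bench.
- weight: Round brass weight, 0.40 kg, upright: body 40 mm diameter, 30 mm high, then a 14 mm neck and a 22 mm round grip from 40 to 62 mm above the underside. Origin: centre of underside, z up. Stands last inside the plate's collar (5 mm play all round), underside 83 mm above the bench.
- reject_pack: Rejected thick pack: like the thick pack (88 x 37 x 30 mm, same axes and origin) but with a red dot, 18 mm across, in the middle of its top. Not to be used or moved.

How it is judged:
By the outcome, as a careful person would: the job done as asked, in the order asked, and still so for the second after the job is handed in, with the robot touching nothing.
It also fails if it takes over 141 s, if anything falls off the work surface, if the arm or the gripper's body presses on something with over 40 N, if the wrist force passes 120 N, or if a joint passes its speed limit or range.

## Working session

There is one attempt and no reset: what is moved stays moved. The work goes in short steps, Python scripts to look and compute and a shell command to move; the robot and the scene stay as the last step left them, time stands still between calls to the robot, and variables do not carry over. Pictures are saved under pics/ and viewed, at most 16 in all, crops included, and the job is handed in when it is done.

```bash
mkdir -p pics; ls; cat > h.py <<'E'
import numpy as np, cv2
from scipy.spatial.transform import Rotation as R
from bench import r, optics
def snap(n,f=None):
    c=optics.camera(n); c['img']=cv2.cvtColor(np.asarray(c['pixels']),cv2.COLOR_RGB2BGR)
    if f: cv2.imwrite('pics/'+f,c['img'])
    c['f']=200/np.tan(np.radians(c['vfov'])/2)
    c['R']=R.from_rotvec(c['rvec']).as_matrix(); c['t']=np.array(c['tvec']); c['o']=-c['R'].T@c['t']
    return c
def ray(c,u,v):
    d=c['R'].T@np.array([(u-c['cx'])/c['f'],(v-c['cy'])/c['f'],1]); return c['o'],d/np.linalg.norm(d)
def onplane(c,u,v,z):
    o,d=ray(c,u,v); return o+d*(z-o[2])/d[2]
def tri(c1,p1,c2,p2):
    A=np.zeros((3,3));b=np.zeros(3)
    for c,p in((c1,p1),(c2,p2)):
        o,d=ray(c,*p);M=np.eye(3)-np.outer(d,d);A+=M;b+=M@o
    return np.linalg.solve(A,b)
def proj(c,P):
    q=c['R']@np.array(P)+c['t']; return q[:2]/q[2]*c['f']+[c['cx'],c['cy']]
E
python3 - <<'E'
from h import *
for n in('scene','top','wrist'):
    c=snap(n,n+'0.png'); print(n,c['vfov'],c['cx'],c['cy'],c['o'].round(3),c['R'][2].round(3), {k for k in c})
s=r.read_state();print(s)
print(r.finger_overhang)
E
```

```text
pics
scene 53.22044480773876 323.42469343027403 208.41249437958618 [0.15  0.627 0.803] [ 0.369 -0.595 -0.714] {'rvec', 'f', 'img', 'pixels', 'o', 'vfov', 't', 'R', 'cy', 'tvec', 'cx'}
top 46.27162600309698 321.0806539481509 192.88580483470898 [0.295 0.014 1.547] [ 0.169 -0.005 -0.986] {'rvec', 'f', 'img', 'pixels', 'o', 'vfov', 't', 'R', 'cy', 'tvec', 'cx'}
wrist 63.38436221401573 318.99070106646275 203.12020547181015 [ 0.338 -0.53   0.384] [-0.224 -0.109 -0.968] {'rvec', 'f', 'img', 'pixels', 'o', 'vfov', 't', 'R', 'cy', 'tvec', 'cx'}
{'time': 0.15, 'joint_positions': array([ 1.08938034,  0.33271188, -0.06473708,  1.46073367,  0.02160451,
        1.34990112, -0.08852797]), 'joint_vel': array([-0.00150838, -0.00336517,  0.00172937, -0.00249771,  0.00119695,
        0.00060966, -0.00183385]), 'joint_torque': array([ 2.01683783e-03, -6.23634481e+01,  2.55897478e-02, -3.90142429e+01,
       -6.13016426e-02,  3.72428703e-02,  9.22092704e-05]), 'ee_pos': array([ 0.27670216, -0.56010628,  0.23595308]), 'eef_rot': array([ 9.73798246e-01,  2.27413052e-01, -1.38620556e-04, -5.10688476e-04]), 'ft_force': array([-0.34479652,  0.57095565, -0.79567953]), 'torque': array([0.02702577, 0.02000129, 0.04911822]), 'grip_force': 0.0, 'width': 0.08695887595751452}
0.014
```

View pics/top0.png

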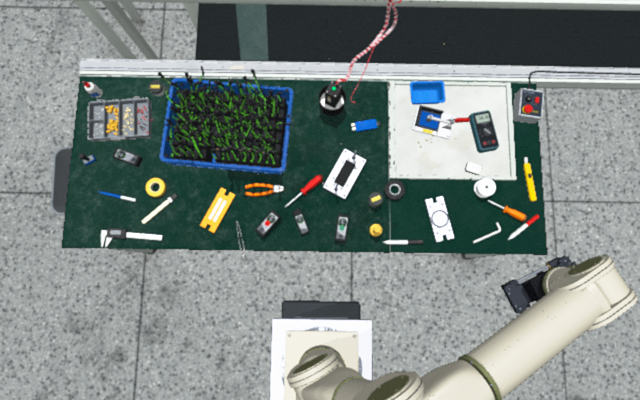

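View pics/scene0.png

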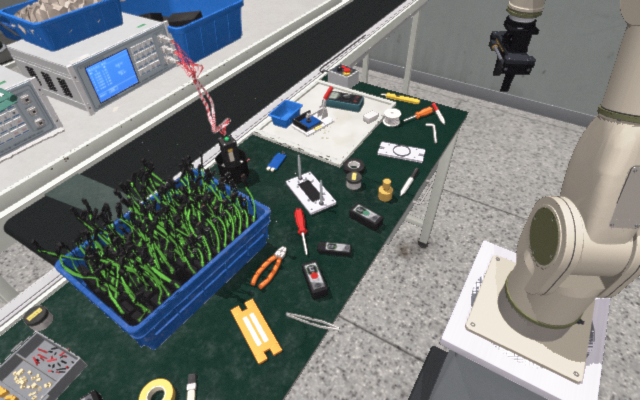

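Top view: press (345,173), separator (217,210), red reject (268,224), thin pack (302,224), green pack (342,228), weight (376,230), plate (438,218). The scene view agrees. I'll take coarse positions from these and refine with the wrist camera.

```bash
python3 - <<'E'
from h import *
c=snap('top');s=snap('scene')
for n,p,q,z in [('press',(345,173),(311,192),.016),('sep',(217,210),(256,331),.008),('rej',(268,224),(315,278),.03),('thin',(302,224),(335,249),.019),('thick',(342,228),(366,216),.03),('weight',(376,230),(386,190),.04),('plate',(438,218),(401,152),.012)]:
    print(n,onplane(c,*p,z).round(3),onplane(s,*q,z).round(3),tri(c,p,s,q).round(3))
st=r.read_state();Rt=R.from_quat(st['eef_rot']).as_matrix();print(Rt.round(3))
w=snap('wrist');print('cam in tool',(Rt.T@(w['o']-st['ee_pos'])).round(4));print((w['R']@Rt).round(3))
E
```

```text
press [ 0.626 -0.072  0.016] [ 0.621 -0.066  0.016] [ 0.627 -0.073  0.007]
sep [0.496 0.35  0.008] [0.492 0.354 0.008] [0.496 0.352 0.   ]
rej [0.45  0.178 0.03 ] [0.448 0.187 0.03 ] [0.452 0.179 0.018]
thin [0.452 0.068 0.019] [0.456 0.081 0.019] [0.458 0.07  0.004]
thick [ 0.44  -0.063  0.03 ] [ 0.437 -0.05   0.03 ] [ 0.442 -0.063  0.015]
weight [ 0.435 -0.172  0.04 ] [ 0.431 -0.159  0.04 ] [ 0.436 -0.174  0.026]
plate [ 0.48  -0.381  0.012] [ 0.476 -0.375  0.012] [ 0.48  -0.382  0.006]
[[ 0.897  0.443 -0.   ]
 [ 0.443 -0.897  0.001]
 [ 0.    -0.001 -1.   ]]
cam in tool [ 6.800e-02  1.000e-04 -1.478e-01]
[[-0.001  1.     0.   ]
 [-0.968 -0.001 -0.249]
 [-0.249 -0.     0.968]]
```

```bash
cat >> h.py <<'E'
def go(x,y,z,yaw=0.,frm=None):
    """print scaled row for target (world, yaw deg of tool x), from current or given (x,y,z,yaw)"""
    if frm is None:
        s=r.read_state();p=np.array(s['ee_pos']);Q=R.from_quat(s['eef_rot'])
    else: p=np.array(frm[:3]);Q=down(frm[3])
    d=Q.inv().apply(np.array([x,y,z])-p)/.3; w=(Q.inv()*down(yaw)).as_rotvec(degrees=True)/120
    print('row',d.round(4),w.round(4))
def down(yaw): return R.from_euler('z',yaw,degrees=True)*R.from_quat([1,0,0,0])
E
python3 - <<'E'
from h import *
go(.50,-.30,.33)
go(.50,-.05,.33,frm=(.50,-.30,.33,0))
E
```

```text
row [ 1.0514 -0.4486 -0.3116] [-0.      0.      0.2191]
row [ 0.     -0.8333  0.    ] [0. 0. 0.]
```

```bash
P="python3 -m pendant"
python3 -m pendant '[[-1,1,-0.45,-0.31,0,0,0.219],[-1,1,-0.45,-0.31,0,0,0.219],[-1,1,-0.45,-0.31,0,0,0.219],[-1,1,-0.45,-0.31,0,0,0.219],[-1,1,-0.45,-0.31,0,0,0.219],[-1,1,-0.45,-0.31,0,0,0.219],[-1,1,-0.45,-0.31,0,0,0.219],[-1,1,-0.45,-0.31,0,0,0.219]]'
cat > view.py <<'E'
from h import *
import sys,pickle
c=snap('wrist',sys.argv[1]+'.png');pickle.dump(c,open('pics/'+sys.argv[1]+'.pkl','wb'));print(c['o'].round(3),np.abs(r.read_state()['joint_vel']).max().round(4))
E
python3 view.py A
python3 -m pendant '[[-1,0,-0.83,0,0,0,0],[-1,0,-0.83,0,0,0,0],[-1,0,-0.83,0,0,0,0],[-1,0,-0.83,0,0,0,0],[-1,0,-0.83,0,0,0,0],[-1,0,-0.83,0,0,0,0],[-1,0,-0.83,0,0,0,0]]'
python3 view.py B
python3 -m pendant '[[-1,0,-0.83,0,0,0,0],[-1,0,-0.83,0,0,0,0],[-1,0,-0.83,0,0,0,0],[-1,0,-0.83,0,0,0,0],[-1,0,-0.83,0,0,0,0],[-1,0,-0.83,0,0,0,0],[-1,0,-0.83,0,0,0,0]]'
python3 view.py C
```

```text
time: 1.42
ee_pos: [0.4853, -0.3074, 0.3293]
eef_rot: [1.0, -0.0, -0.0, 0.0]
ft_force: [-0.6, 0.5, -0.5]
width: 0.0869
grip_force: 0.0
[ 0.553 -0.307  0.477] 0.0063
time: 2.35
ee_pos: [0.4858, -0.0595, 0.3293]
eef_rot: [1.0, -0.002, -0.0, 0.0]
ft_force: [-1.3, -0.1, -0.2]
width: 0.0871
grip_force: 0.0
[ 0.554 -0.06   0.477] 0.0061
time: 3.28
ee_pos: [0.4866, 0.1896, 0.3294]
eef_rot: [1.0, -0.002, -0.0, 0.0]
ft_force: [0.3, 0.6, 0.4]
width: 0.087
grip_force: 0.0
[0.555 0.189 0.477] 0.0081
```

View pics/B.png

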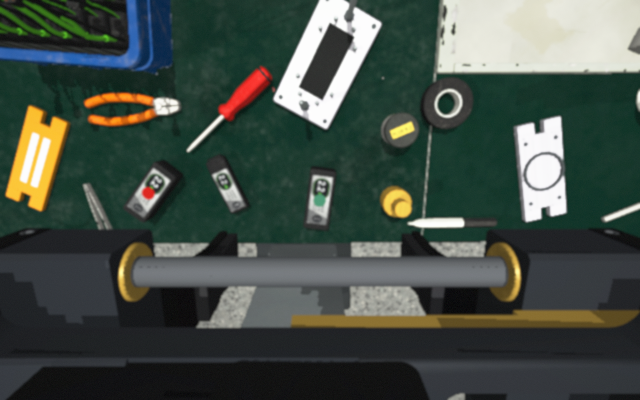

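View pics/C.png

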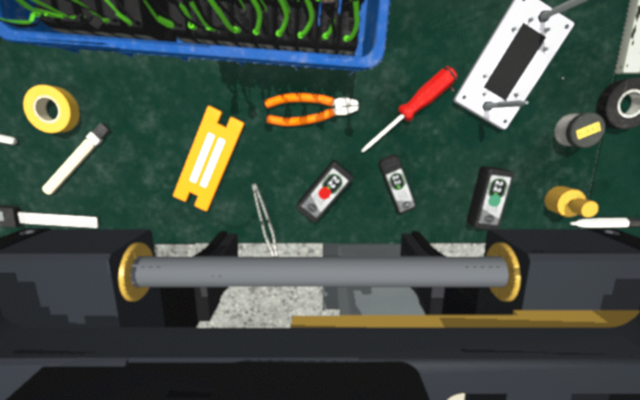

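View pics/A.png

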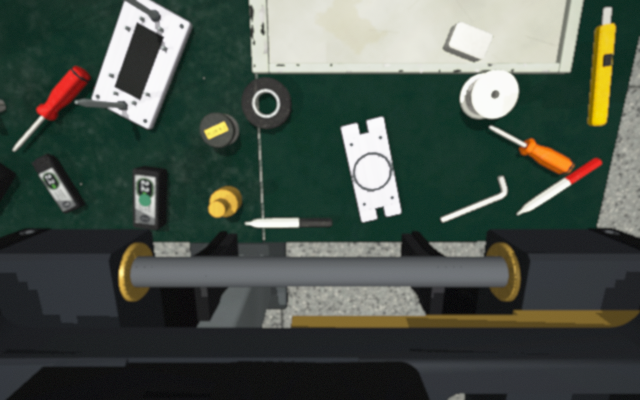

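B: press (328,62), green pack (319,198), thin pack (227,185), weight (397,202), separator (37,160), plate (541,168). C and A show the same layout from 0.25 m either side, so every part appears in two wrist views.

```bash
cat > meas.py <<'E'
from h import *
import pickle
V={k:pickle.load(open(f'pics/{k}.pkl','rb')) for k in 'ABC'}
def mask(c,kind):
    h,s,v=cv2.split(cv2.cvtColor(c['img'],cv2.COLOR_BGR2HSV))
    m={'white':(s<60)&(v>90),'amber':(h>14)&(h<28)&(s>120)&(v>130),'red':((h<8)|(h>172))&(s>150)&(v>110),'green':(h>60)&(h<90)&(s>60)&(v>110),
       'brass':(h>14)&(h<30)&(s>80)&(v>70),'notfelt':~((h>65)&(h<95)&(s>110)),}[kind]
    m=(m*255).astype(np.uint8); m[232:]=0
    return m
def near(c,kind,xy,z,rad=.06,fill=True):
    """contour nearest expected location"""
    u0=proj(c,[*xy,z]); best=None
    m=mask(c,kind)
    for k in cv2.findContours(m,cv2.RETR_EXTERNAL,cv2.CHAIN_APPROX_NONE)[0]:
        if cv2.contourArea(k)<25: continue
        M=cv2.moments(k);ce=np.array([M['m10'],M['m01']])/M['m00']
        d=np.linalg.norm(ce-u0)
        if best is None or d<best[0]: best=(d,k[:,0].astype(float),ce)
    return best
def wrect(c,pts,z):
    W=np.array([onplane(c,u,v,z)[:2] for u,v in pts])*1000
    (x,y),(w,h),a=cv2.minAreaRect(W.astype(np.float32))
    if w<h: w,h,a=h,w,a+90
    return np.array([x,y,w,h,(a+90)%180-90]).round(1)
E
python3 - <<'E'
from meas import *
T=[('press','white',(.625,-.072),.016,'ABC'),('sep','amber',(.496,.352),.008,'BC'),('rej','red',(.45,.178),.03,'BC'),('rejlab','white',(.45,.178),.03,'BC'),('thin','white',(.454,.07),.019,'ABC'),
('thick','green',(.44,-.063),.03,'ABC'),('thicklab','white',(.44,-.063),.03,'ABC'),('weight','brass',(.433,-.172),.03,'ABC'),('plate','white',(.478,-.381),.010,'AB')]
for n,k,xy,z,vs in T:
    ce={}
    for v in vs:
        d,p,q=near(V[v],k,xy,z); ce[v]=q
        print(n,v,'d%.0f'%d,'px',q.round(1),wrect(V[v],p,z), 'edge' if p.min()<2 or p[:,0].max()>637 else '')
    vs=list(ce); print('   tri',tri(V[vs[0]],ce[vs[0]],V[vs[-1]],ce[vs[-1]]).round(4))
E
```

```text
press A d3 px [139.8  61.2] [625.3 -60.2 167.  103.7 -28.2] edge
press B d4 px [326.4  60.3] [629.4 -70.  158.9  86.3 -28.2] edge
press C d4 px [514.4  59.6] [636.8 -74.8 180.2  94.3 -27.7] edge
   tri [ 0.6296 -0.0703  0.0141]
sep B d4 px [ 35.5 158. ] [499.1 350.5 146.7  56.4 -26.7] 
sep C d4 px [207.5 158.1] [498.7 351.3 146.5  56.8 -26.6] 
   tri [0.5017 0.3507 0.0066]
rej B d5 px [148.  192.5] [455.1 182.4  15.6  14.4 -40.6] 
rej C d4 px [324.3 192.5] [454.7 182.1  15.4  14.1 -27.4] 
   tri [0.4551 0.182  0.0303]
rejlab B d5 px [148.8 191.9] [454.8 182.   72.5  30.9 -40. ] 
rejlab C d4 px [324.8 192. ] [454.6 182.   73.1  31.8 -39.6] 
   tri [0.4557 0.1813 0.0295]
thin A d2 px [ 57.4 189.5] [456.9  71.   60.8  25.7  22.8] 
thin B d3 px [228.1 188.9] [456.5  71.7  61.6  25.7  23.1] 
thin C d2 px [400.  189.2] [455.8  72.1  62.2  26.1  23.4] 
   tri [0.4562 0.0719 0.017 ]
thick A d4 px [144.3 199.6] [ 4.439e+02 -5.930e+01  1.610e+01  1.580e+01 -1.000e-01] 
thick B d3 px [319.1 199.7] [443.8 -60.1  16.1  15.6  -0.5] 
thick C d3 px [494.2 199.5] [ 4.435e+02 -5.980e+01  1.610e+01  1.540e+01 -3.000e-01] 
   tri [ 0.4438 -0.0594  0.0304]
thicklab A d6 px [144.7 197.3] [444.  -59.4  71.8  29.8  -7.3] 
thicklab B d4 px [319.5 198.6] [443.7 -59.8  72.   31.1  -7.7] 
thicklab C d3 px [494.5 198.9] [443.1 -59.8  73.   31.8  -7.6] 
   tri [ 0.4457 -0.0599  0.0298]
weight A d5 px [224.1 201.8] [ 440.4 -172.    49.7   45.5   89.9] 
weight B d5 px [396.  201.8] [ 440.1 -168.8   46.2   45.5   89.7] 
weight C d4 px [569.9 202.3] [ 438.1 -170.9   83.5   42.2   76.1] 
   tri [ 0.4386 -0.1711  0.0262]
plate A d4 px [371.2 168.8] [ 480.7 -383.8  147.4   63.6   13.6] 
plate B d4 px [540.9 168.4] [ 480.1 -381.9  147.9   66.6   13.7] 
   tri [ 0.4834 -0.3838  0.0062]
```

```bash
python3 - <<'E'
from h import *
import pickle
go(.60,-.03,.25); go(.60,-.13,.25,frm=(.60,-.03,.25,0))
c=pickle.load(open('pics/C.pkl','rb'))
for p in((60,48),(200,62),(370,68)): print(onplane(c,*p,.06).round(3))
E
```

```text
row [0.3804 0.7314 0.2654] [ 0.0003 -0.0001 -0.0014]
row [0.     0.3333 0.    ] [0. 0. 0.]
[0.638 0.495 0.06 ]
[0.622 0.331 0.06 ]
[0.614 0.128 0.06 ]
```

```bash

python3 -m pendant '[[-1,0.38,0.73,0.265,0,0,0],[-1,0.38,0.73,0.265,0,0,0],[-1,0.38,0.73,0.265,0,0,0],[-1,0.38,0.73,0.265,0,0,0],[-1,0.38,0.73,0.265,0,0,0],[-1,0.38,0.73,0.265,0,0,0],[-1,0.38,0.73,0.265,0,0,0]]'
python3 view.py D
python3 -m pendant '[[-1,0,0.333,0,0,0,0],[-1,0,0.333,0,0,0,0],[-1,0,0.333,0,0,0,0],[-1,0,0.333,0,0,0,0],[-1,0,0.333,0,0,0,0]]'
python3 view.py E
python3 - <<'E'
import cv2,numpy as np
a=cv2.imread('pics/D.png')[:240];b=cv2.imread('pics/E.png')[:240];cv2.imwrite('pics/DE.png',np.vstack([a,b]))
E
```

```text
time: 4.2
ee_pos: [0.5998, -0.0259, 0.2509]
eef_rot: [1.0, 0.001, 0.001, -0.0]
ft_force: [-0.4, 0.0, 0.3]
width: 0.0867
grip_force: 0.0
[ 0.668 -0.026  0.399] 0.0043
time: 4.88
ee_pos: [0.6002, -0.1253, 0.2505]
eef_rot: [1.0, 0.001, 0.0, -0.0]
ft_force: [-0.2, -0.3, 0.6]
width: 0.087
grip_force: 0.0
[ 0.668 -0.125  0.398] 0.0063
```

View pics/DE.png

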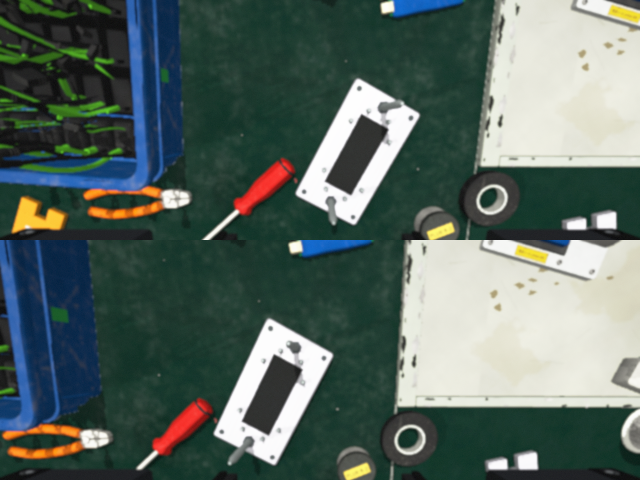

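D (top half): press centre (358,151), pad clear, rod bases near (385,107) and (331,203). E (bottom half) shows it at (273,391). Now I'll fit the pad and base outline.

```bash
python3 - <<'E'
from meas import *
for v in 'DE':
    c=pickle.load(open(f'pics/{v}.pkl','rb'));V[v]=c
    m=mask(c,'white');g=cv2.cvtColor(c['img'],cv2.COLOR_BGR2GRAY)
    h,s,vv=cv2.split(cv2.cvtColor(c['img'],cv2.COLOR_BGR2HSV))
    u0=proj(c,[.63,-.071,.016])
    def best(m,amin):
        m=(m*255).astype(np.uint8);m[228:]=0
        m=cv2.morphologyEx(m,cv2.MORPH_OPEN,np.ones((5,5)))
        ks=[k for k in cv2.findContours(m,cv2.RETR_LIST,cv2.CHAIN_APPROX_NONE)[0] if cv2.contourArea(k)>amin]
        return min(ks,key=lambda k:np.linalg.norm(k[:,0].mean(0)-u0))[:,0].astype(float)
    b=best((s<60)&(vv>150),3000); p=best((s<90)&(vv<80),500)
    print(v,'base',wrect(c,b,.016),'pad',wrect(c,p,.016))
    M=cv2.moments(p.astype(np.float32)[:,None]);V[v+'q']=(M['m10']/M['m00'],M['m01']/M['m00'])
    M=cv2.moments(cv2.convexHull(b.astype(np.float32)[:,None]));V[v+'b']=(M['m10']/M['m00'],M['m01']/M['m00'])
print(tri(V['D'],V['Dq'],V['E'],V['Eq']).round(4),tri(V['D'],V['Db'],V['E'],V['Eb']).round(4))
go(.4439,-.0600,.12,-7.6)
E
```

```text
D base [627.8 -68.3 151.6  84.2 -28.1] pad [627.5 -69.3  86.6  34.8 -27.9]
E base [627.9 -69.  151.6  83.9 -28.2] pad [627.6 -69.2  86.5  34.9 -28.1]
[ 0.629  -0.0696  0.016 ] [ 0.6319 -0.0701  0.0136]
row [-0.5206 -0.22    0.4344] [-0.0001 -0.0003  0.0646]
```

```bash

python3 -m pendant '[[-1,-0.52,-0.22,0.434,0,0,0.065],[-1,-0.52,-0.22,0.434,0,0,0.065],[-1,-0.52,-0.22,0.434,0,0,0.065],[-1,-0.52,-0.22,0.434,0,0,0.065],[-1,-0.52,-0.22,0.434,0,0,0.065],[-1,-0.52,-0.22,0.434,0,0,0.065]]'
python3 - <<'E'
from h import *
go(.4439,-.0600,.022,-7.6)
E
```

```text
time: 5.68
ee_pos: [0.4454, -0.0613, 0.1209]
eef_rot: [0.998, -0.068, 0.001, 0.0]
ft_force: [-0.3, 0.7, 0.8]
width: 0.0869
grip_force: 0.0
row [-0.0061 -0.0038  0.3296] [ 0.     -0.001  -0.0013]
```

```bash

python3 -m pendant '[[-1,-0.004,-0.004,0.2,0,0,0],[-1,-0.004,-0.004,0.33,0,0,0],[-1,-0.004,-0.004,0.33,0,0,0],[-1,-0.004,-0.004,0.33,0,0,0],[0.3,-0.004,-0.004,0.33,0,0,0],[0.3,-0.004,-0.004,0.33,0,0,0],[0.3,-0.004,-0.004,0.33,0,0,0],[0.3,-0.004,-0.004,0.33,0,0,0]]' 25
python3 -m pendant '[[0.3,0,0,-0.3,0,0,0],[0.3,0,0,-0.3,0,0,0],[0.3,0,0,-0.3,0,0,0],[0.3,0,0,-0.3,0,0,0],[0.3,0,0,-0.3,0,0,0]]'
python3 - <<'E'
from h import *
go(.6278,-.0690,.140,-28.1)
E
```

```text
time: 6.68
ee_pos: [0.4431, -0.0601, 0.0211]
eef_rot: [0.998, -0.068, 0.0, 0.0]
ft_force: [0.7, 0.5, -0.6]
width: 0.0552
grip_force: 0.0
time: 7.3
ee_pos: [0.4422, -0.0599, 0.1097]
eef_rot: [0.998, -0.068, -0.001, -0.0]
ft_force: [0.4, -0.8, -0.8]
width: 0.0303
grip_force: 0.0
row [ 0.6169 -0.0539 -0.1022] [1.000e-04 1.000e-03 1.693e-01]
```

The fingers were slower than I allowed, so the pack wasn't gripped. I'll reopen and look.

```bash

python3 -m pendant '[[-1,0,0,-0.4,0,0,0],[-1,0,0,-0.4,0,0,0],[-1,0,0,-0.4,0,0,0],[-1,0,0,-0.4,0,0,0],[-1,0,0,-0.4,0,0,0],[-1,0,0,-0.4,0,0,0],[-1,0,0,-0.4,0,0,0],[-1,0,0,-0.4,0,0,0]]'
python3 view.py F
python3 - <<'E'
from meas import *
import cv2
c=pickle.load(open('pics/F.pkl','rb'))
for n,k in(('thick','green'),('lab','white')):
    d,p,q=near(c,k,(.4439,-.06),.03); print(n,d,q,wrect(c,p,.03))
E
```

```text
time: 8.3
ee_pos: [0.4429, -0.06, 0.2307]
eef_rot: [0.998, -0.068, -0.0, -0.0]
ft_force: [0.7, 0.7, 0.8]
width: 0.0865
grip_force: 0.0
[ 0.51  -0.069  0.378] 0.0014
thick 0.6725261003788593 [318.51797862 183.50826045] [443.3 -59.5  16.7  16.4  -7.9]
lab 0.9111243143467876 [318.61349325 182.06266867] [443.1 -59.4  71.2  29.8  -7.3]
```

View pics/F.png

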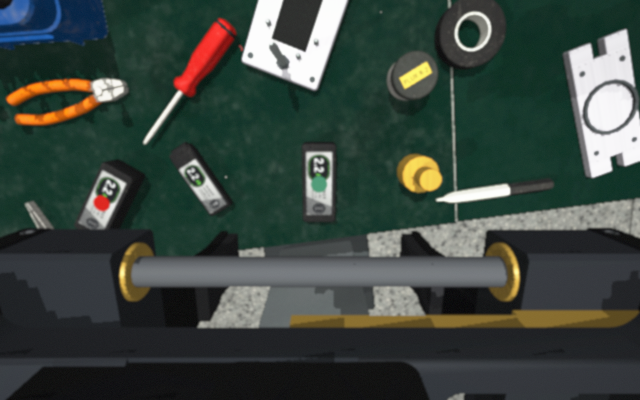

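Pack undisturbed at (319,182). Retry with enough closing time.

```bash

python3 -m pendant '[[-0.3,0.002,0,0.2,0,0,0],[-0.3,0.002,0,0.4,0,0,0],[-0.3,0.002,0,0.5,0,0,0],[-0.3,0.002,0,0.6,0,0,0],[-0.3,0.002,0,0.696,0,0,0],[-0.3,0.002,0,0.696,0,0,0],[0.4,0.002,0,0.696,0,0,0],[0.4,0.002,0,0.696,0,0,0]]' 25
python3 -m pendant '[[0.4,0,0,0,0,0,0],[0.4,0,0,0,0,0,0],[0.4,0,0,0,0,0,0],[0.4,0,0,0,0,0,0]]'
```

```text
time: 9.35
ee_pos: [0.4445, -0.0603, 0.0233]
eef_rot: [0.998, -0.068, 0.001, 0.0]
ft_force: [0.4, 0.9, -0.9]
width: 0.044
grip_force: 0.0
time: 9.85
ee_pos: [0.4443, -0.0603, 0.023]
eef_rot: [0.998, -0.068, 0.001, 0.0]
ft_force: [-1.1, 0.5, 7.8]
width: 0.0366
grip_force: 25.0
```

```bash

python3 -m pendant '[[0.4,0,0,-0.2,0,0,0],[0.4,0,0,-0.4,0,0,0],[0.4,0,0,-0.43,0,0,0],[0.4,0,0,-0.43,0,0,0],[0.4,0,0,-0.43,0,0,0]]'
python3 - <<'E'
from h import *
go(.6278,-.0690,.153,-28.1)
E
```

```text
time: 10.48
ee_pos: [0.4424, -0.0601, 0.1493]
eef_rot: [0.998, -0.068, -0.001, -0.0]
ft_force: [0.8, -0.3, -3.1]
width: 0.0365
grip_force: 25.0
row [ 0.6163 -0.0543 -0.0142] [0.0002 0.0014 0.1692]
```

```bash

python3 -m pendant '[[0.4,0.2,-0.02,0,0,0,0.05],[0.4,0.4,-0.04,0,0,0,0.1],[0.4,0.6,-0.054,0,0,0,0.169],[0.4,0.614,-0.054,0,0,0,0.169],[0.4,0.614,-0.054,0,0,0,0.169],[0.4,0.614,-0.054,0,0,0,0.169],[0.4,0.614,-0.054,0,0,0,0.169],[0.4,0.614,-0.054,0,0,0,0.169]]'
python3 - <<'E'
from h import *
go(.6278,-.0690,.044,-28.1)
E
```

```text
time: 11.48
ee_pos: [0.6279, -0.0693, 0.1516]
eef_rot: [0.97, -0.243, 0.0, 0.0]
ft_force: [-0.2, -0.3, -2.3]
width: 0.0366
grip_force: 25.0
row [-0.0011 -0.0006  0.3587] [ 0.0001 -0.0004  0.0002]
```

```bash

python3 -m pendant '[[0.4,0,0,0.15,0,0,0],[0.4,0,0,0.25,0,0,0],[0.4,0,0,0.3,0,0,0],[0.4,0,0,0.34,0,0,0],[0.4,0,0,0.36,0,0,0],[0.4,0,0,0.37,0,0,0],[0.4,0,0,0.374,0,0,0],[0.4,0,0,0.374,0,0,0]]'
```

```text
time: 12.48
ee_pos: [0.6285, -0.0691, 0.0393]
eef_rot: [0.97, -0.243, 0.0, 0.0]
ft_force: [-0.2, -0.0, -3.7]
width: 0.0367
grip_force: 25.0
```

```bash

python3 -m pendant '[[0.4,0,0,0.003,0,0,0],[0.4,0,0,0.003,0,0,0],[-0.3,0,0,0.003,0,0,0],[-0.3,0,0,0.003,0,0,0],[-0.3,0,0,0.003,0,0,0],[-0.3,0,0,-0.1,0,0,0],[-0.3,0,0,-0.3,0,0,0],[-0.3,0,0,-0.4,0,0,0]]'
python3 -m pendant '[[-1,0,0,-0.3,0,0,0],[-1,0,0,-0.3,0,0,0],[-1,0,0,-0.3,0,0,0],[-1,0,0,-0.3,0,0,0],[-1,0,0,-0.3,0,0,0]]'
python3 view.py G
python3 - <<'E'
from meas import *
c=pickle.load(open('pics/G.pkl','rb'))
for n,k in(('thick','green'),('lab','white')):
    d,p,q=near(c,k,(.6278,-.069),.046); print(n,d,q,wrect(c,p,.046))
go(.4988,.3510,.23,-26.6)
E
```

```text
time: 13.48
ee_pos: [0.6294, -0.0689, 0.1623]
eef_rot: [0.97, -0.242, 0.002, -0.0]
ft_force: [1.1, -0.9, -0.0]
width: 0.0565
grip_force: 0.0
time: 14.1
ee_pos: [0.6277, -0.0691, 0.2473]
eef_rot: [0.97, -0.243, -0.001, 0.0]
ft_force: [-0.3, -0.4, 0.1]
width: 0.0861
grip_force: 0.0
[ 0.688 -0.101  0.395] 0.0087
thick 0.46483626757804997 [318.36939571 183.59649123] [628.  -68.2  16.7  15.4 -28.2]
lab 12.849211024338006 [318.50268315 170.48909239] [637.2 -73.8 131.5  79.2 -28.1]
row [-1.0381 -1.0333  0.0596] [ 0.0003  0.0009 -0.0123]
```

View pics/G.png

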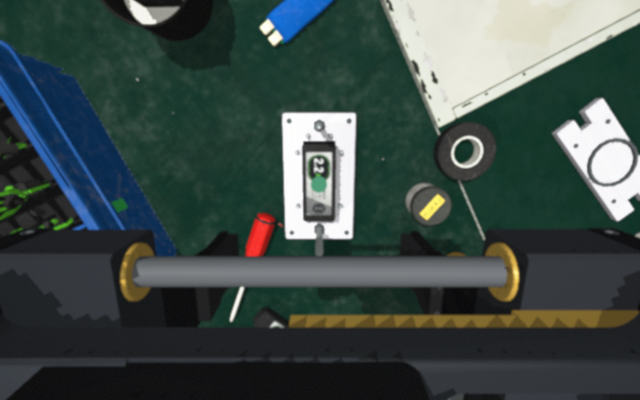

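The thick pack lies between the dowels, with its dot at (318,184), centred and in line. Next the separator.

```bash

python3 -m pendant '[[-1,-1,-1,0.06,0,0,-0.012],[-1,-1,-1,0.06,0,0,-0.012],[-1,-1,-1,0.06,0,0,-0.012],[-1,-1,-1,0.06,0,0,-0.012],[-1,-1,-1,0.06,0,0,-0.012],[-1,-1,-1,0.06,0,0,-0.012],[-1,-1,-1,0.06,0,0,-0.012],[-1,-1,-1,0.06,0,0,-0.012]]'
python3 -m pendant '[[-1,-0.038,-0.033,0.3,0,0,0],[-1,-0.038,-0.033,0.3,0,0,0],[-1,-0.038,-0.033,0.3,0,0,0],[-1,-0.038,-0.033,0.3,0,0,0],[-1,-0.038,-0.033,0.3,0,0,0]]'
python3 view.py H
python3 - <<'E'
from meas import *
c=pickle.load(open('pics/H.pkl','rb'))
d,p,q=near(c,'amber',(.4988,.351),.008); print(d,q,wrect(c,p,.008))
go(.4988,.3510,.016,-26.6)
E
```

```text
time: 15.15
ee_pos: [0.5197, 0.2889, 0.2247]
eef_rot: [0.973, -0.23, -0.006, 0.005]
ft_force: [0.8, -0.4, -1.1]
width: 0.0872
grip_force: 0.0
time: 15.78
ee_pos: [0.5145, 0.3018, 0.1373]
eef_rot: [0.973, -0.231, -0.005, 0.003]
ft_force: [0.9, -0.0, 0.3]
width: 0.0872
grip_force: 0.0
[0.577 0.272 0.285] 0.0079
55.055821873664634 [274.90404881 182.16084304] [534.1 333.9  66.7  56.  -26.8]
row [-0.1169 -0.1269  0.4034] [ 0.0043  0.0036 -0.0008]
```

```bash

python3 -m pendant '[[-1,-0.117,-0.127,0,0.004,0.004,-0.001],[-1,-0.117,-0.127,0,0.004,0.004,-0.001],[-1,-0.117,-0.127,0,0.004,0.004,-0.001],[-1,-0.117,-0.127,0,0.004,0.004,-0.001],[-1,-0.117,-0.127,0,0.004,0.004,-0.001],[-1,-0.117,-0.127,0,0.004,0.004,-0.001]]'
python3 view.py H
python3 - <<'E'
from meas import *
c=pickle.load(open('pics/H.pkl','rb'))
d,p,q=near(c,'amber',(.4988,.351),.008); print(d,q,wrect(c,p,.008),p.max(0))
go(.4988,.3510,.016,-26.6)
E
```

```text
time: 16.58
ee_pos: [0.4996, 0.3508, 0.1356]
eef_rot: [0.973, -0.23, -0.0, 0.001]
ft_force: [-0.4, -0.3, -0.3]
width: 0.0871
grip_force: 0.0
[0.561 0.321 0.283] 0.0092
21.69437396282742 [318.29595016 222.46105919] [480.9 360.9  15.    3.6 -26.6] [320. 231.]
row [-1.900e-03 -1.000e-04  3.985e-01] [0.0012 0.0001 0.0001]
```

```bash

python3 -m pendant '[[-1,-0.002,0,0.2,0.001,0,0],[-1,-0.002,0,0.3,0.001,0,0],[-1,-0.002,0,0.36,0.001,0,0],[-1,-0.002,0,0.398,0.001,0,0],[-1,-0.002,0,0.398,0.001,0,0],[0.1,-0.002,0,0.398,0.001,0,0],[0.1,-0.002,0,0.398,0.001,0,0],[0.1,-0.002,0,0.398,0.001,0,0]]' 20
python3 -m pendant '[[0.1,0,0,0,0,0,0],[0.1,0,0,0,0,0,0],[0.1,0,0,0,0,0,0],[0.1,0,0,0,0,0,0],[0.1,0,0,0,0,0,0]]'
```

```text
time: 17.62
ee_pos: [0.4986, 0.3519, 0.0166]
eef_rot: [0.973, -0.229, 0.0, -0.0]
ft_force: [-0.8, 0.4, 0.1]
width: 0.0647
grip_force: 0.0
time: 18.25
ee_pos: [0.4984, 0.3517, 0.0162]
eef_rot: [0.973, -0.229, -0.0, 0.0]
ft_force: [-1.6, -0.1, 4.8]
width: 0.0537
grip_force: 20.0
```

```bash

python3 -m pendant '[[0.1,0,0,-0.2,0,0,0],[0.1,0,0,-0.4,0,0,0],[0.1,0,0,-0.5,0,0,0],[0.1,0,0,-0.5,0,0,0],[0.1,0,0,-0.5,0,0,0]]'
python3 - <<'E'
from h import *
go(.6278,-.0690,.165,-28.1)
E
```

```text
time: 18.88
ee_pos: [0.4978, 0.3515, 0.1648]
eef_rot: [0.973, -0.229, -0.001, 0.001]
ft_force: [0.1, -0.2, -0.6]
width: 0.0536
grip_force: 20.0
row [1.0133e+00 1.0608e+00 8.0000e-04] [0.0011 0.0004 0.0133]
```

```bash

python3 - <<'E'
from h import *
go(.49,.05,.165,-28.1)
go(.6278,-.0690,.165,-28.1,frm=(.49,.05,.165,-28.1))
E
```

```text
row [4.252e-01 9.108e-01 9.000e-04] [0.0011 0.0004 0.0133]
row [0.592  0.1336 0.    ] [0. 0. 0.]
```

```bash

python3 -m pendant '[[0.1,0.07,0.15,0,0,0,0],[0.1,0.14,0.3,0,0,0,0],[0.1,0.21,0.45,0,0,0,0.01],[0.1,0.28,0.6,0,0,0,0.013],[0.1,0.35,0.75,0,0,0,0.013],[0.1,0.425,0.91,0,0,0,0.013],[0.1,0.425,0.91,0,0,0,0.013],[0.1,0.425,0.91,0,0,0,0.013]]'
python3 -m pendant '[[0.1,0.1,0.022,0,0,0,0],[0.1,0.2,0.045,0,0,0,0],[0.1,0.35,0.08,0,0,0,0],[0.1,0.5,0.11,0,0,0,0],[0.1,0.58,0.13,0,0,0,0],[0.1,0.58,0.13,0,0,0,0],[0.1,0.58,0.13,0,0,0,0],[0.1,0.58,0.13,0,0,0,0]]'
python3 - <<'E'
from h import *
u=np.array([np.cos(np.radians(-28.1)),np.sin(np.radians(-28.1))])
p=np.array([.6278,-.069])-.0008*u;print(p)
go(*p,.07,-28.1)
E
```

```text
time: 19.88
ee_pos: [0.49, 0.0509, 0.1653]
eef_rot: [0.97, -0.243, -0.001, 0.001]
ft_force: [-0.7, 0.0, -0.1]
width: 0.0537
grip_force: 20.0
time: 20.88
ee_pos: [0.6254, -0.0642, 0.166]
eef_rot: [0.97, -0.242, -0.0, -0.0]
ft_force: [-0.6, -0.2, -0.9]
width: 0.054
grip_force: 20.0
[ 0.6270943  -0.06862319]
row [0.0121 0.0103 0.3201] [0.     0.0004 0.001 ]
```

```bash

python3 -m pendant '[[0.1,0.012,0.01,0.03,0,0,0.001],[0.1,0.012,0.01,0.1,0,0,0.001],[0.1,0.012,0.01,0.13,0,0,0.001],[0.1,0.012,0.01,0.13,0,0,0.001],[0.1,0.012,0.01,0.13,0,0,0.001],[0.1,0.012,0.01,0.13,0,0,0.001]]'
python3 view.py I
python3 - <<'E'
from h import *
go(.6271,-.0686,.063,-28.1)
E
```

```text
time: 21.62
ee_pos: [0.6278, -0.0702, 0.1277]
eef_rot: [0.97, -0.244, 0.0, 0.0]
ft_force: [-0.2, 0.5, -0.3]
width: 0.0535
grip_force: 20.0
[ 0.688 -0.102  0.276] 0.0019
row [-0.0047 -0.0037  0.2157] [ 0.0001 -0.0003 -0.0008]
```

View pics/I.png

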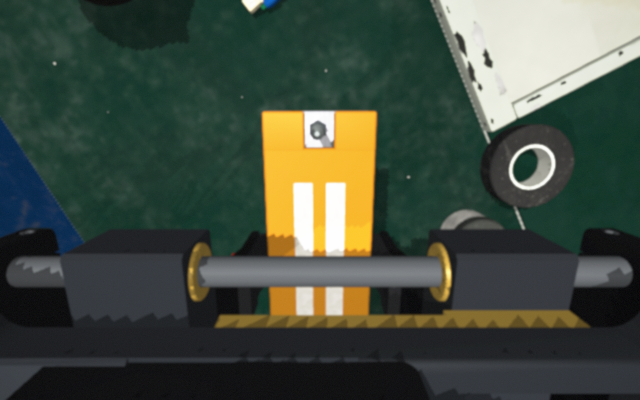

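The rod tip (318,130) is centred in the notch (303–335). Lowering.

```bash

python3 -m pendant '[[0.1,-0.003,-0.003,0.05,0,0,-0.001],[0.1,-0.003,-0.003,0.1,0,0,-0.001],[0.1,-0.003,-0.003,0.15,0,0,-0.001],[0.1,-0.003,-0.003,0.18,0,0,-0.001],[0.1,-0.003,-0.003,0.2,0,0,-0.001],[0.1,-0.003,-0.003,0.21,0,0,-0.001],[0.1,-0.003,-0.003,0.215,0,0,-0.001],[0.1,-0.003,-0.003,0.215,0,0,-0.001]]'
```

```text
time: 22.68
ee_pos: [0.6273, -0.069, 0.0629]
eef_rot: [0.97, -0.243, 0.0, 0.0]
ft_force: [0.0, -0.7, -1.0]
width: 0.0536
grip_force: 20.0
```

```bash

python3 -m pendant '[[0.1,0,0,0.002,0,0,0],[-0.6,0,0,0.002,0,0,0],[-0.6,0,0,0.002,0,0,0],[-0.6,0,0,0.002,0,0,0],[-0.6,0,0,0.002,0,0,0],[-0.6,0,0,-0.1,0,0,0],[-0.6,0,0,-0.3,0,0,0],[-0.6,0,0,-0.5,0,0,0]]'
python3 -m pendant '[[-0.6,0,0,-0.16,0,0,0],[-0.6,0,0,-0.16,0,0,0],[-0.6,0,0,-0.16,0,0,0],[-0.6,0,0,-0.16,0,0,0]]'
python3 view.py J
python3 - <<'E'
from meas import *
c=pickle.load(open('pics/J.pkl','rb'))
d,p,q=near(c,'amber',(.6278,-.069),.054); print(d,q,wrect(c,p,.054))
go(.4562,.0718,.15,23.1)
E
```

```text
time: 23.68
ee_pos: [0.6268, -0.0689, 0.2143]
eef_rot: [0.97, -0.243, -0.0, 0.0]
ft_force: [1.4, -0.1, -0.3]
width: 0.07
grip_force: 0.0
time: 24.18
ee_pos: [0.6266, -0.0687, 0.2592]
eef_rot: [0.97, -0.243, -0.001, 0.001]
ft_force: [-0.6, -0.1, 0.7]
width: 0.0693
grip_force: 0.0
[ 0.687 -0.1    0.407] 0.0058
7.116252566025336 [319.11374828 174.54310288] [633.  -72.5 127.8  52.9 -28.2]
row [-0.721  -0.1464  0.3655] [ 3.000e-04  1.300e-03 -4.265e-01]
```

```bash

python3 -m pendant '[[-0.4,-0.72,-0.146,0.2,0,0,-0.427],[-0.4,-0.72,-0.146,0.25,0,0,-0.427],[-0.4,-0.72,-0.146,0.3,0,0,-0.427],[-0.4,-0.72,-0.146,0.365,0,0,-0.427],[-0.4,-0.72,-0.146,0.365,0,0,-0.427],[-0.4,-0.72,-0.146,0.365,0,0,-0.427],[-0.4,-0.72,-0.146,0.365,0,0,-0.427],[-0.4,-0.72,-0.146,0.365,0,0,-0.427]]'
python3 view.py K
python3 - <<'E'
from meas import *
c=pickle.load(open('pics/K.pkl','rb'))
d,p,q=near(c,'white',(.4562,.0718),.019); print(d,q,wrect(c,p,.019),p.max(0))
go(.4562,.0718,.019,23.1)
E
```

```text
time: 25.22
ee_pos: [0.4578, 0.071, 0.1515]
eef_rot: [0.98, 0.199, 0.0, 0.0]
ft_force: [-0.3, 0.3, -0.0]
width: 0.0609
grip_force: 0.0
[0.52  0.098 0.299] 0.0061
1.884067136131507 [317.33009153 197.85812357] [456.4  72.2  59.8  24.8  23.4] [331. 231.]
row [-0.0034 -0.0045  0.4414] [ 0.0003  0.0001 -0.0006]
```

```bash

python3 -m pendant '[[-0.4,-0.003,-0.004,0.2,0,0,0],[-0.4,-0.003,-0.004,0.3,0,0,0],[-0.4,-0.003,-0.004,0.4,0,0,0],[-0.4,-0.003,-0.004,0.442,0,0,0],[0.6,-0.003,-0.004,0.442,0,0,0],[0.6,-0.003,-0.004,0.442,0,0,0],[0.6,-0.003,-0.004,0.442,0,0,0],[0.6,-0.003,-0.004,0.442,0,0,0]]' 20
python3 -m pendant '[[0.6,0,0,0,0,0,0],[0.6,0,0,0,0,0,0],[0.6,0,0,0,0,0,0],[0.6,0,0,0,0,0,0]]'
```

```text
time: 26.28
ee_pos: [0.4562, 0.0723, 0.0192]
eef_rot: [0.98, 0.201, 0.0, -0.0]
ft_force: [0.9, -0.7, 0.3]
width: 0.0288
grip_force: 4.7
time: 26.78
ee_pos: [0.4562, 0.0723, 0.0191]
eef_rot: [0.98, 0.201, 0.0, -0.0]
ft_force: [-0.8, 1.2, 6.9]
width: 0.0287
grip_force: 20.0
```

```bash

python3 -m pendant '[[0.6,0,0,-0.2,0,0,0],[0.6,0,0,-0.4,0,0,0],[0.6,0,0,-0.48,0,0,0],[0.6,0,0,-0.48,0,0,0],[0.6,0,0,-0.48,0,0,0]]'
python3 - <<'E'
from h import *
go(.6278,-.0690,.163,-28.1)
E
```

```text
time: 27.4
ee_pos: [0.4551, 0.072, 0.1614]
eef_rot: [0.98, 0.201, -0.001, 0.0]
ft_force: [-0.2, 0.2, -1.1]
width: 0.0287
grip_force: 20.0
row [ 0.3442  0.6587 -0.006 ] [0.0006 0.001  0.4273]
```

```bash

python3 -m pendant '[[0.6,0.05,0.1,0,0,0,0.07],[0.6,0.11,0.22,0,0,0,0.15],[0.6,0.17,0.34,0,0,0,0.23],[0.6,0.24,0.46,0,0,0,0.31],[0.6,0.3,0.58,0,0,0,0.38],[0.6,0.342,0.658,0,0,0,0.427],[0.6,0.342,0.658,0,0,0,0.427],[0.6,0.342,0.658,0,0,0,0.427]]'
python3 -m pendant '[[0.6,0,0,0,0,0,0],[0.6,0,0,0,0,0,0]]'
python3 - <<'E'
from h import *
go(.6278,-.0690,.0735,-28.1)
E
```

```text
time: 28.4
ee_pos: [0.627, -0.0687, 0.1611]
eef_rot: [0.97, -0.242, -0.001, 0.001]
ft_force: [0.3, -0.3, -0.8]
width: 0.0287
grip_force: 20.0
time: 28.65
ee_pos: [0.6276, -0.0683, 0.1627]
eef_rot: [0.97, -0.242, -0.0, -0.0]
ft_force: [0.5, 0.3, -1.2]
width: 0.0287
grip_force: 20.0
row [0.0018 0.0018 0.2972] [-0.      0.0002  0.0007]
```

```bash

python3 -m pendant '[[0.6,0.002,0.002,0.1,0,0,0],[0.6,0.002,0.002,0.2,0,0,0],[0.6,0.002,0.002,0.25,0,0,0],[0.6,0.002,0.002,0.28,0,0,0],[0.6,0.002,0.002,0.293,0,0,0],[0.6,0.002,0.002,0.298,0,0,0],[0.6,0.002,0.002,0.298,0,0,0],[0.6,0.002,0.002,0.298,0,0,0]]'
```

```text
time: 29.65
ee_pos: [0.6283, -0.0699, 0.0737]
eef_rot: [0.97, -0.243, 0.0, 0.0]
ft_force: [0.7, 0.1, -1.5]
width: 0.0284
grip_force: 20.0
```

```bash

python3 -m pendant '[[0.6,0,-0.002,0.002,0,0,0],[0.6,0,-0.002,0.002,0,0,0],[0,0,-0.002,0.002,0,0,0],[0,0,-0.002,0.002,0,0,0],[0,0,-0.002,0.002,0,0,0],[0,0,0,-0.1,0,0,0],[-0.4,0,0,-0.3,0,0,0],[-0.4,0,0,-0.5,0,0,0]]'
python3 -m pendant '[[-1,0,0,-0.12,0,0,0],[-1,0,0,-0.12,0,0,0],[-1,0,0,-0.12,0,0,0],[-1,0,0,-0.12,0,0,0]]'
python3 view.py L
python3 - <<'E'
from meas import *
c=pickle.load(open('pics/L.pkl','rb'))
m=mask(c,'white');
d,p,q=near(c,'white',(.6278,-.069),.073); print(d,q,wrect(c,p,.073),p.min(0),p.max(0))
go(.4804,-.3828,.25,13.6)
cv2.imwrite('pics/Lc.png',c['img'][60:300,200:440].repeat(2,0).repeat(2,1))
E
```

```text
time: 30.65
ee_pos: [0.6278, -0.0697, 0.2247]
eef_rot: [0.97, -0.243, -0.0, 0.0]
ft_force: [0.4, -0.7, 0.5]
width: 0.0557
grip_force: 0.0
time: 31.15
ee_pos: [0.6276, -0.0695, 0.2578]
eef_rot: [0.97, -0.243, -0.001, 0.001]
ft_force: [-0.1, 0.3, 0.4]
width: 0.0851
grip_force: 0.0
[ 0.688 -0.101  0.405] 0.0066
1.6242258286441589 [318.53991899 184.97791716] [628.1 -69.4  60.9  24.3 -27.7] [307. 157.] [330. 214.]
row [0.0583 1.1521 0.0283] [ 0.0004  0.0011 -0.3473]
```

View pics/Lc.png

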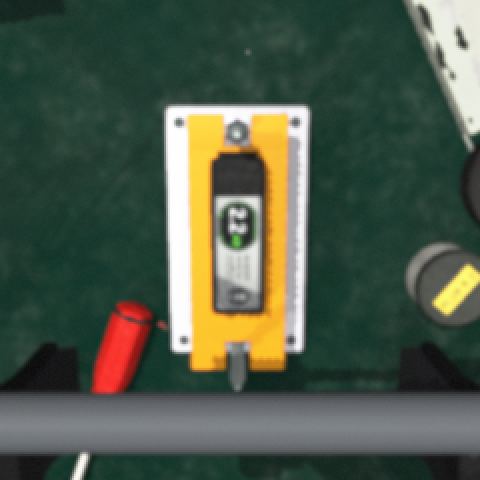

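The thin pack's label sits toward one end: in the crop the black body spans rows 152–312 and the label only 195–310. So the pack is about 9 mm off lengthwise. I'll measure the black body itself.

```bash
python3 - <<'E'
from meas import *
c=pickle.load(open('pics/L.pkl','rb'))
h,s,v=cv2.split(cv2.cvtColor(c['img'],cv2.COLOR_BGR2HSV))
amb=((h>12)&(h<30)&(s>110)&(v>80))
roi=np.zeros(v.shape,np.uint8);roi[128:222,295:342]=1
m=((~amb)&(roi>0)).astype(np.uint8)*255
m=cv2.morphologyEx(m,cv2.MORPH_OPEN,np.ones((7,7)))
k=max(cv2.findContours(m,0,cv2.CHAIN_APPROX_NONE)[0],key=cv2.contourArea)[:,0].astype(float)
w=wrect(c,k,.073);print(w,k.min(0),k.max(0))
u=np.array([np.cos(np.radians(-28.1)),np.sin(np.radians(-28.1))])
d=w[:2]-[627.8,-69];print('along',d@u,'across',d@[-u[1],u[0]])
for f in 'BC':
    c=V[f];h,s,v=cv2.split(cv2.cvtColor(c['img'],cv2.COLOR_BGR2HSV))
    u0=proj(c,[.456,.072,.019]).astype(int)
    m=((v<48)|((s<60)&(v>60))).astype(np.uint8)*255
    m[232:]=0; k=[k for k in cv2.findContours(m,0,cv2.CHAIN_APPROX_NONE)[0] if cv2.pointPolygonTest(k,tuple(map(float,u0)),False)>=0]
    for q in k: print(f,wrect(c,q[:,0].astype(float),.019))
E
```

```text
[636.4 -74.   82.1  25.8 -27.6] [306. 137.] [331. 215.]
along 9.941350453849012 across -0.35993215160140224
B [463.   71.2  88.5  34.   23.1]
C [463.9  77.4  85.   31.4  23.4]
```

```bash
python3 - <<'E'
from h import *
go(.6362,-.0735,.0737,-28.1)
E
```

```text
row [ 0.0322 -0.0029  0.6141] [0.0008 0.0009 0.0002]
```

```bash

python3 -m pendant '[[-0.2,0.032,-0.003,0.1,0,0,0],[-0.2,0.032,-0.003,0.25,0,0,0],[-0.2,0.032,-0.003,0.4,0,0,0],[-0.2,0.032,-0.003,0.5,0,0,0],[-0.2,0.032,-0.003,0.56,0,0,0],[-0.2,0.032,-0.003,0.6,0,0,0],[-0.2,0.032,-0.003,0.61,0,0,0],[-0.2,0.032,-0.003,0.61,0,0,0]]' 15
python3 -m pendant '[[0.6,0,0,0,0,0,0],[0.6,0,0,0,0,0,0],[0.6,0,0,0,0,0,0],[0.6,0,0,0,0,0,0],[0.6,0,0,0,0,0,0],[0.6,0,0,0,0,0,0],[0.6,0,0,0,0,0,0]]'
```

```text
time: 32.2
ee_pos: [0.6374, -0.0737, 0.0769]
eef_rot: [0.97, -0.243, 0.0, 0.0]
ft_force: [-0.1, 1.4, -0.4]
width: 0.0525
grip_force: 0.0
time: 33.08
ee_pos: [0.6371, -0.0736, 0.0764]
eef_rot: [0.97, -0.243, -0.0, 0.0]
ft_force: [-0.9, 1.2, 4.5]
width: 0.0286
grip_force: 15.0
```

```bash

python3 -m pendant '[[0.6,0,0,-0.02,0,0,0],[0.6,-0.01,0,-0.02,0,0,0],[0.6,-0.0323,0,-0.02,0,0,0],[0.6,-0.0323,0,-0.02,0,0,0],[0.6,-0.0323,0,-0.01,0,0,0],[0.6,-0.0323,0,-0.002,0,0,0],[0.6,-0.0323,0,-0.001,0,0,0],[0.6,-0.0323,0,-0.001,0,0,0]]'
python3 -m pendant '[[0.6,0,0,0.002,0,0,0],[0,0,0,0.002,0,0,0],[0,0,0,0.002,0,0,0],[0,0,0,0.002,0,0,0],[0,0,0,0.002,0,0,0],[0,0,0,-0.1,0,0,0],[-0.4,0,0,-0.3,0,0,0],[-0.4,0,0,-0.5,0,0,0]]'
python3 -m pendant '[[-1,0,0,-0.12,0,0,0],[-1,0,0,-0.12,0,0,0],[-1,0,0,-0.12,0,0,0],[-1,0,0,-0.12,0,0,0]]'
python3 view.py L
python3 - <<'E'
from meas import *
c=pickle.load(open('pics/L.pkl','rb'))
h,s,v=cv2.split(cv2.cvtColor(c['img'],cv2.COLOR_BGR2HSV))
amb=((h>12)&(h<30)&(s>110)&(v>80))
roi=np.zeros(v.shape,np.uint8);roi[128:228,295:342]=1
m=((~amb)&(roi>0)).astype(np.uint8)*255
m=cv2.morphologyEx(m,cv2.MORPH_OPEN,np.ones((7,7)))
k=max(cv2.findContours(m,0,cv2.CHAIN_APPROX_NONE)[0],key=cv2.contourArea)[:,0].astype(float)
w=wrect(c,k,.073);print(w,k.min(0),k.max(0))
u=np.array([np.cos(np.radians(-28.1)),np.sin(np.radians(-28.1))])
d=w[:2]-[627.8,-69];print('along',d@u,'across',d@[-u[1],u[0]])
go(.4804,-.3828,.25,13.6)
cv2.imwrite('pics/Lc2.png',c['img'][60:300,200:440].repeat(2,0).repeat(2,1))
E
```

```text
time: 34.08
ee_pos: [0.6284, -0.0691, 0.0765]
eef_rot: [0.97, -0.243, -0.0, 0.0]
ft_force: [0.2, 0.8, 0.4]
width: 0.0287
grip_force: 15.0
time: 35.08
ee_pos: [0.6281, -0.069, 0.2281]
eef_rot: [0.97, -0.243, -0.0, 0.0]
ft_force: [1.5, 1.1, -0.1]
width: 0.0559
grip_force: 0.0
time: 35.58
ee_pos: [0.628, -0.0687, 0.2611]
eef_rot: [0.97, -0.243, -0.001, 0.001]
ft_force: [0.3, -0.1, -0.8]
width: 0.0859
grip_force: 0.0
[ 0.688 -0.101  0.409] 0.0061
[628.1 -68.8  83.   25.8 -27.6] [307. 146.] [331. 223.]
along 0.17043568356147715 across 0.31772893756939125
row [0.0586 1.1551 0.0393] [ 0.0004  0.0011 -0.3474]
```

View pics/Lc2.png

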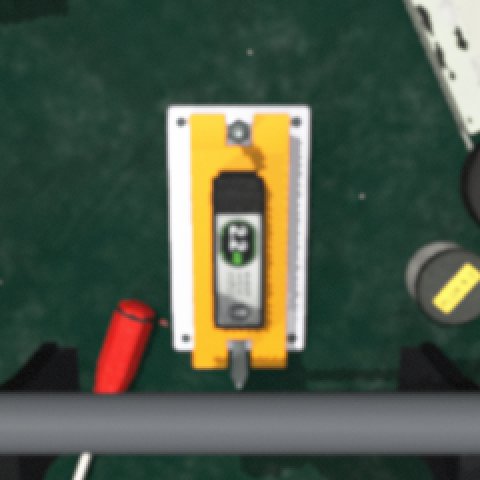

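Now the pack (crop rows 172–327) sits centred between the notches. On to the plate.

```bash

python3 -m pendant '[[-1,0.03,0.15,0,0,0,0],[-1,0.05,0.35,0,0,0,-0.08],[-1,0.05,0.55,0,0,0,-0.16],[-1,0.05,0.75,0,0,0,-0.24],[-1,0.058,0.95,0.1,0,0,-0.3],[-1,0.058,1,0.15,0,0,-0.347],[-1,0.058,1,0.2,0,0,-0.347],[-1,0.058,1,0.25,0,0,-0.347]]'
python3 - <<'E'
from h import *
go(.4804,-.3828,.13,13.6)
E
```

```text
time: 36.62
ee_pos: [0.5035, -0.3404, 0.1866]
eef_rot: [0.993, 0.118, -0.0, -0.0]
ft_force: [-0.3, -0.4, 0.1]
width: 0.0871
grip_force: 0.0
row [-0.108   0.1194  0.1886] [-0.0002  0.0002 -0.0006]
```

```bash

python3 -m pendant '[[-1,-0.108,0.119,0.05,0,0,0],[-1,-0.108,0.119,0.188,0,0,0],[-1,-0.108,0.119,0.188,0,0,0],[-1,-0.108,0.119,0.188,0,0,0],[-1,-0.108,0.119,0.188,0,0,0]]'
python3 - <<'E'
from h import *
go(.4804,-.3828,.017,13.6)
E
```

```text
time: 37.25
ee_pos: [0.4808, -0.3839, 0.1328]
eef_rot: [0.993, 0.119, 0.001, 0.001]
ft_force: [0.1, 0.4, 0.2]
width: 0.0871
grip_force: 0.0
row [-0.0009 -0.0045  0.3861] [ 0.0008 -0.0006  0.0002]
```

```bash

python3 -m pendant '[[-1,-0.001,-0.003,0.15,0,0,0],[-1,-0.001,-0.003,0.3,0,0,0],[-1,-0.001,-0.003,0.36,0,0,0],[-1,-0.001,-0.003,0.386,0,0,0],[-1,-0.001,-0.003,0.386,0,0,0],[0,-0.001,-0.003,0.386,0,0,0],[0,-0.001,-0.003,0.386,0,0,0],[0,-0.001,-0.003,0.386,0,0,0]]' 30
python3 -m pendant '[[0,0,0,0,0,0,0],[0,0,0,0,0,0,0],[0,0,0,0,0,0,0],[0,0,0,0,0,0,0],[0,0,0,0,0,0,0]]'
```

```text
time: 38.25
ee_pos: [0.4792, -0.3835, 0.016]
eef_rot: [0.993, 0.118, 0.0, 0.0]
ft_force: [0.1, 0.1, -0.3]
width: 0.0648
grip_force: 0.0
time: 38.88
ee_pos: [0.4791, -0.3836, 0.0159]
eef_rot: [0.993, 0.118, -0.0, 0.0]
ft_force: [0.6, 0.9, 5.8]
width: 0.0597
grip_force: 30.0
```

```bash

python3 -m pendant '[[0,0,0,-0.2,0,0,0],[0,0,0,-0.4,0,0,0],[0,0,0,-0.53,0,0,0],[0,0,0,-0.53,0,0,0],[0,0,0,-0.53,0,0,0]]'
python3 - <<'E'
from h import *
go(.6269,-.0685,.173,-28.1)
E
```

```text
time: 39.5
ee_pos: [0.4785, -0.3825, 0.1729]
eef_rot: [0.993, 0.118, -0.001, -0.001]
ft_force: [0.1, 0.7, -2.9]
width: 0.0596
grip_force: 30.0
row [ 7.266e-01 -9.015e-01 -5.000e-04] [-3.000e-04  1.100e-03  3.473e-01]
```

```bash

python3 -m pendant '[[0,0.08,-0.1,0,0,0,0.04],[0,0.19,-0.24,0,0,0,0.09],[0,0.31,-0.38,0,0,0,0.15],[0,0.43,-0.53,0,0,0,0.21],[0,0.55,-0.68,0,0,0,0.27],[0,0.66,-0.82,0,0,0,0.33],[0,0.725,-0.9,0,0,0,0.347],[0,0.725,-0.9,0,0,0,0.347]]'
python3 -m pendant '[[0,0,0,0,0,0,0],[0,0,0,0,0,0,0],[0,0,0,0,0,0,0]]'
python3 - <<'E'
from h import *
go(.6269,-.0685,.125,-28.1)
E
```

```text
time: 40.5
ee_pos: [0.6271, -0.066, 0.1715]
eef_rot: [0.971, -0.24, -0.002, 0.001]
ft_force: [-0.7, -1.1, -3.1]
width: 0.0596
grip_force: 30.0
time: 40.88
ee_pos: [0.6267, -0.0709, 0.1742]
eef_rot: [0.97, -0.243, -0.0, 0.0]
ft_force: [-0.9, 0.2, -3.0]
width: 0.0597
grip_force: 30.0
row [-0.0032 -0.0073  0.1641] [ 0.0003  0.0001 -0.0005]
```

```bash

python3 -m pendant '[[0,-0.001,-0.003,0.05,0,0,0],[0,-0.001,-0.003,0.1,0,0,0],[0,-0.001,-0.003,0.14,0,0,0],[0,-0.001,-0.003,0.14,0,0,0],[0,-0.001,-0.003,0.14,0,0,0],[0,-0.001,-0.003,0.14,0,0,0]]'
python3 view.py M
python3 - <<'E'
from h import *
go(.6269,-.0685,.090,-28.1)
i=cv2.imread('pics/M.png')[60:300,200:440]; cv2.imwrite('pics/Mc.png',i.repeat(2,0).repeat(2,1))
E
```

```text
time: 41.62
ee_pos: [0.6276, -0.0691, 0.1329]
eef_rot: [0.97, -0.243, 0.0, 0.0]
ft_force: [0.2, -1.3, -1.6]
width: 0.0598
grip_force: 30.0
[ 0.688 -0.101  0.281] 0.0019
row [-0.0028 -0.0005  0.1427] [ 0.0001 -0.0003  0.0002]
```

View pics/Mc.png

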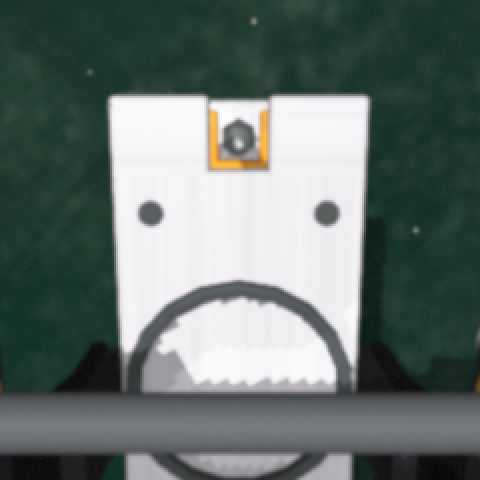

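The rod tip (238,138) is centred in the plate notch (208–270, inner end row 168). Lowering.

```bash

python3 -m pendant '[[0,-0.002,0,0.03,0,0,0],[0,-0.002,0,0.06,0,0,0],[0,-0.002,0,0.09,0,0,0],[0,-0.002,0,0.115,0,0,0],[0,-0.002,0,0.13,0,0,0],[0,-0.002,0,0.14,0,0,0],[0,-0.002,0,0.143,0,0,0],[0,-0.002,0,0.143,0,0,0]]'
```

```text
time: 42.68
ee_pos: [0.6268, -0.0687, 0.0896]
eef_rot: [0.97, -0.243, 0.0, 0.0]
ft_force: [1.1, -0.0, -2.7]
width: 0.0594
grip_force: 30.0
```

```bash

python3 -m pendant '[[0,0,0,0.002,0,0,0],[0,0,0,0.002,0,0,0],[-0.8,0,0,0.002,0,0,0],[-0.8,0,0,0.002,0,0,0],[-0.8,0,0,0.002,0,0,0],[-0.8,0,0,0.002,0,0,0],[-0.8,0,0,-0.1,0,0,0],[-0.8,0,0,-0.3,0,0,0]]'
python3 -m pendant '[[-0.8,0,0,-0.3,0,0,0],[-0.8,0,0,-0.3,0,0,0],[-0.8,0,0,-0.3,0,0,0],[-0.8,0,0,-0.3,0,0,0],[-0.8,0,0,-0.3,0,0,0],[-0.8,0,0,-0.3,0,0,0]]'
python3 view.py N
python3 - <<'E'
from meas import *
c=pickle.load(open('pics/N.pkl','rb'))
i=c['img'][60:300,200:440]; cv2.imwrite('pics/Nc.png',i.repeat(2,0).repeat(2,1))
g=c['img'].max(2);m=((g<130)&(g>20)).astype(np.uint8)*255;m[228:]=0
for k in cv2.findContours(m,cv2.RETR_LIST,cv2.CHAIN_APPROX_NONE)[0]:
    (x,y),rad=cv2.minEnclosingCircle(k)
    if 20<rad<45 and abs(x-319)<30: print(x,y,rad,onplane(c,x,y,.087).round(4))
# weight: brass grip top, from F and A,B
go(.4380,-.1700,.16,-10)
for f in 'ABC':
    d,p,q=near(V[f],'brass',(.433,-.172),.03); print(f,q,p.min(0),p.max(0))
E
```

```text
time: 43.68
ee_pos: [0.6254, -0.0682, 0.1785]
eef_rot: [0.97, -0.243, -0.002, 0.001]
ft_force: [1.2, 0.1, 0.5]
width: 0.0786
grip_force: 0.0
time: 44.42
ee_pos: [0.6265, -0.0686, 0.2685]
eef_rot: [0.97, -0.243, -0.001, 0.001]
ft_force: [0.5, -0.1, 0.4]
width: 0.078
grip_force: 0.0
[ 0.687 -0.1    0.416] 0.0053
319.0 185.0 25.710020065307617 [ 0.6285 -0.0698  0.087 ]
319.38677978515625 185.0 26.688364028930664 [ 0.6283 -0.0702  0.087 ]
row [-0.3951  0.5937  0.3636] [ 0.0005  0.0005 -0.1507]
A [224.08945558 201.794576  ] [207. 186.] [241. 217.]
B [396.03798789 201.75015654] [380. 186.] [412. 217.]
C [569.91874915 202.30875324] [544. 186.] [598. 217.]
```

View pics/Nc.png

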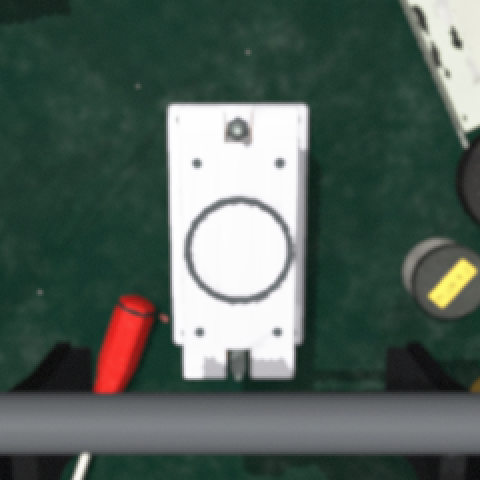

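The plate lies over both rods, with its collar at crop (239,250), world (0.628,-0.070). Now the weight; I'll keep the press yaw.

```bash
python3 - <<'E'
from h import *
go(.4380,-.1700,.20,-28.1)
E
```

```text
row [-0.3952  0.5939  0.2303] [0.0006 0.0005 0.0001]
```

```bash

python3 -m pendant '[[-0.6,-0.395,0.594,0,0,0,0],[-0.6,-0.395,0.594,0,0,0,0],[-0.6,-0.395,0.594,0.1,0,0,0],[-0.6,-0.395,0.594,0.23,0,0,0],[-0.6,-0.395,0.594,0.23,0,0,0],[-0.6,-0.395,0.594,0.23,0,0,0],[-0.6,-0.395,0.594,0.23,0,0,0]]'
python3 view.py O
python3 - <<'E'
from meas import *
c=pickle.load(open('pics/O.pkl','rb'))
u,v=proj(c,[.438,-.17,.03]);print(u,v)
u,v=int(u),int(v);i=c['img'][v-60:v+60,u-60:u+60];cv2.imwrite('pics/Oc.png',cv2.resize(i,None,fx=4,fy=4,interpolation=cv2.INTER_CUBIC));print(u-60,v-60)
E
```

```text
time: 45.35
ee_pos: [0.4398, -0.1699, 0.2017]
eef_rot: [0.97, -0.242, 0.001, 0.001]
ft_force: [-0.2, -0.1, 0.1]
width: 0.0699
grip_force: 0.0
[ 0.5   -0.202  0.35 ] 0.0093
319.76802898443367 191.2791746474109
259 131
```

View pics/Oc.png

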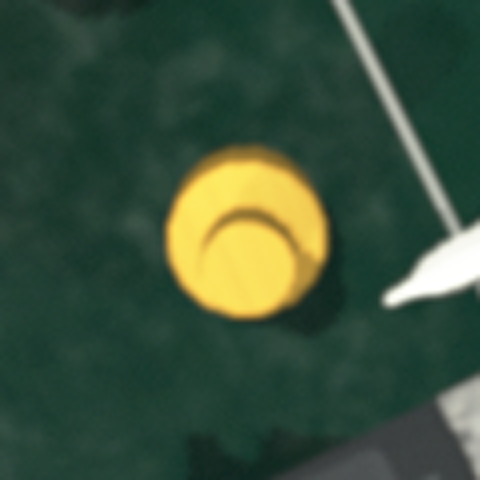

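Crop: the body-top rim is centred at (247,239) and the grip top at (248,268), i.e. image (320.8,190.8) and (321,198).

```bash
python3 - <<'E'
from meas import *
c=pickle.load(open('pics/O.pkl','rb'))
a=onplane(c,320.6,190.6,.030);b=onplane(c,320.9,197.9,.062);print(a.round(4),b.round(4))
m=(a+b)/2
go(m[0],m[1],.050,-28.1)
E
```

```text
[ 0.4382 -0.1711  0.03  ] [ 0.4382 -0.1712  0.062 ]
row [-0.0033  0.0049  0.5051] [ 0.0006 -0.0008  0.0005]
```

```bash

python3 -m pendant '[[0,-0.003,0.005,0.15,0,0,0],[0,-0.003,0.005,0.25,0,0,0],[0,-0.003,0.005,0.35,0,0,0],[0,-0.003,0.005,0.45,0,0,0],[0,-0.003,0.005,0.505,0,0,0],[0,-0.003,0.005,0.505,0,0,0],[0.8,-0.003,0.005,0.505,0,0,0],[0.8,-0.003,0.005,0.505,0,0,0]]' 30
python3 -m pendant '[[0.8,0,0,0,0,0,0],[0.8,0,0,0,0,0,0],[0.8,0,0,0,0,0,0],[0.8,0,0,0,0,0,0],[0.8,0,0,0,0,0,0]]'
```

```text
time: 46.4
ee_pos: [0.4376, -0.171, 0.0499]
eef_rot: [0.97, -0.242, 0.001, 0.0]
ft_force: [0.9, 0.4, 0.3]
width: 0.0309
grip_force: 0.0
time: 47.02
ee_pos: [0.4374, -0.1709, 0.0495]
eef_rot: [0.97, -0.243, 0.0, -0.0]
ft_force: [0.6, 1.4, 6.1]
width: 0.0208
grip_force: 30.0
```

```bash

python3 -m pendant '[[0.8,0,0,-0.15,0,0,0],[0.8,0,0,-0.3,0,0,0],[0.8,0,0,-0.45,0,0,0],[0.8,0,0,-0.47,0,0,0],[0.8,0,0,-0.47,0,0,0],[0.8,0,0,-0.47,0,0,0]]'
python3 - <<'E'
from h import *
go(.6275,-.0693,.19,-28.1)
E
```

```text
time: 47.78
ee_pos: [0.4359, -0.1708, 0.1886]
eef_rot: [0.97, -0.243, -0.001, 0.001]
ft_force: [-0.1, -0.0, -3.2]
width: 0.0213
grip_force: 30.0
row [ 0.4044 -0.5991 -0.0068] [0.0011 0.001  0.0002]
```

```bash

python3 -m pendant '[[0.8,0.05,-0.07,0,0,0,0],[0.8,0.12,-0.18,0,0,0,0],[0.8,0.2,-0.3,0,0,0,0],[0.8,0.28,-0.42,0,0,0,0],[0.8,0.35,-0.53,0,0,0,0],[0.8,0.403,-0.598,0,0,0,0],[0.8,0.403,-0.598,0,0,0,0],[0.8,0.403,-0.598,0,0,0,0]]'
python3 -m pendant '[[0.8,0,0,0,0,0,0],[0.8,0,0,0,0,0,0],[0.8,0,0,0,0,0,0],[0.8,0,0,0,0,0,0]]'
python3 - <<'E'
from h import *
go(.6275,-.0693,.1325,-28.1)
E
```

```text
time: 48.78
ee_pos: [0.6269, -0.0707, 0.1884]
eef_rot: [0.97, -0.243, -0.001, 0.001]
ft_force: [-0.3, -0.3, -3.8]
width: 0.0212
grip_force: 30.0
time: 49.28
ee_pos: [0.6279, -0.0695, 0.19]
eef_rot: [0.97, -0.243, -0.0, 0.0]
ft_force: [0.6, -0.2, -3.5]
width: 0.0211
grip_force: 30.0
row [-1.500e-03 -1.000e-04  1.918e-01] [0.0001 0.     0.0002]
```

```bash

python3 -m pendant '[[0.8,-0.001,0,0.05,0,0,0],[0.8,-0.001,0,0.1,0,0,0],[0.8,-0.001,0,0.14,0,0,0],[0.8,-0.001,0,0.165,0,0,0],[0.8,-0.001,0,0.18,0,0,0],[0.8,-0.001,0,0.187,0,0,0],[0.8,-0.001,0,0.189,0,0,0],[0.8,-0.001,0,0.189,0,0,0]]'
```

```text
time: 50.28
ee_pos: [0.6278, -0.0695, 0.1334]
eef_rot: [0.97, -0.243, 0.0, 0.0]
ft_force: [0.8, -0.1, -2.6]
width: 0.0207
grip_force: 30.0
```

```bash

python3 -m pendant '[[0.8,0,0,0.002,0,0,0],[0.8,0,0,0.003,0,0,0],[0.8,0,0,0.003,0,0,0]]'
python3 -m pendant '[[0,0,0,0,0,0,0],[0,0,0,0,0,0,0],[0,0,0,0,0,0,0],[0,0,0,0,0,0,0],[0,0,0,-0.05,0,0,0],[0,0,0,-0.2,0,0,0],[0,0,0,-0.4,0,0,0],[0,0,0,-0.45,0,0,0]]'
python3 -m pendant '[[-0.6,-0.3,0.1,-0.1,0,0,0],[-0.6,-0.3,0.1,-0.1,0,0,0],[-0.6,-0.3,0.1,-0.1,0,0,0],[-0.6,-0.3,0.1,-0.1,0,0,0],[-0.6,-0.3,0.1,-0.1,0,0,0]]'
python3 - <<'E'
from h import *
w=snap('wrist')['img'];c=snap('scene');u,v=map(int,proj(c,[.628,-.069,.08]))
s=cv2.resize(c['img'][v-60:v+60,u-80:u+80],(640,480),interpolation=cv2.INTER_CUBIC)
t=w[:240][:, :]
cv2.imwrite('pics/end.png',np.vstack([s[60:400],t]))
E
```

```text
time: 50.65
ee_pos: [0.6279, -0.0695, 0.1326]
eef_rot: [0.97, -0.243, 0.0, 0.0]
ft_force: [0.0, 1.1, -0.3]
width: 0.021
grip_force: 30.0
time: 51.65
ee_pos: [0.6289, -0.0705, 0.2723]
eef_rot: [0.97, -0.243, 0.003, -0.0]
ft_force: [0.2, 0.2, -0.7]
width: 0.0433
grip_force: 0.0
time: 52.28
ee_pos: [0.5346, -0.0539, 0.2971]
eef_rot: [0.97, -0.243, -0.0, 0.001]
ft_force: [0.4, -1.0, 0.0]
width: 0.0691
grip_force: 0.0
```

View pics/end.png

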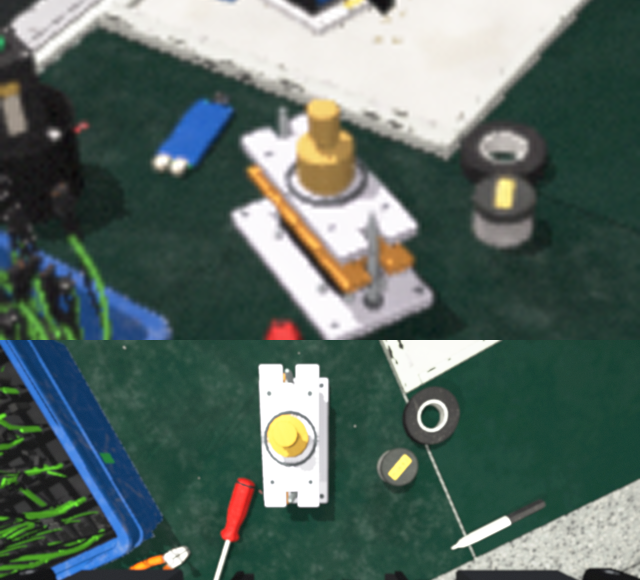

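The scene crop shows the full stack level on the rods. The weight stands upright inside the collar, at (289,437) in the lower half. Handing in.

```bash
python3 -c "
from bench import r
print(r.close_job())"
```

```text
the job is handed in; nothing more can be done
None
```

The press is loaded in the order you asked and the job was handed in at about 52 s; the last picture shows the stack flat, in line, with the weight upright inside the collar, and I never touched the red-dot pack.

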